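# Lay the stone in the carving fixture and bolt it down

## Task

Tip the standing stone over the step, without lifting it, so that it lies flat and square on the fixture's rubber bed, under where the bolt comes out. Then push the spring bolt all the way into its housing by its red keeper, slide the keeper under the steel hook and let go, so that the bolt stays trapped with its nose over the stone. Leave the other tools and the offcut where they are.

Things in the scene. Friction and masses are not known exactly. Their poses are not given: they have to be found in the camera images.
- fixture: Steel carving fixture fixed to the table, base plate 265 x 360 x 8 mm, x -130 to 135, y -190 to 170 mm. Origin on the table top; z up, +x away from the robot at yaw 0, +y left. Its rubber-topped bed has its upper face at z = 26 mm, x -30 to 72, y -160 to 0 mm. At the near (-x) side a green column carries the bolt housing.
- step (a point): Middle of the top of the bed's upright edge, the step, at fixture (21, 0, 26) mm; the step stands 18 mm above the base plate and faces the fixture's +y, where the stone stands.
- mouth (a point): Centre of the bolt housing's upper mouth, at fixture (-56, -50, 164.5) mm, on the bolt axis. The axis lies in the fixture's x-z plane and leans 40 degrees from vertical, upper end towards -x (the robot): pushing in runs along (0.643, 0, -0.766) in the fixture frame.
- hook (a point): Middle of the underside of the steel hook lip, which a green arm carries beside the housing on the fixture's +y side. Measured from the bolt axis the lip covers y +45 to +75 mm, 24 mm wide; its underside is 14 mm and its top 19 mm above the mouth along the axis. A post at y +65 to +75 mm closes its end.
- rest_bar (a point): Middle of the hand-rest bar: wooden rod 16 mm thick along the fixture's y, at x -75, z 325, y -180 to 10 mm, on a steel post at its -y end. It passes over the keeper, so an upright hand cannot get at it: come in along the leaning bolt axis from the robot's side.
- stone: Buff stone block 72 x 55 x 125 mm (own x, y, z), 0.7 to 0.95 kg. Origin at the centre of its underside, z along its length. Starts on end on the base plate, a broad (72 x 125) face towards the step, gap 4 to 22 mm, its +y side free for pushing. Pushed low it slides to the step; pushed high (100 mm up) it then tips over it towards the fixture's -y and lies with 18 to 45 mm overhanging.
- stone_center (a point): Centre of the stone block, 62.5 mm above its underside while it stands.
- bolt (a joint): Travel of the spring bolt into its housing, m: 0 out (start), 0.045 fully in (hard stop). Spring 3.5 N at the start, 13.5 N fully in; it springs back when let go. The keeper passes under the hook only above 0.041, so push to the stop; trapped it rests at about 0.041.
- keeper (a joint): Slide of the red keeper across the outer end of the bolt, m, towards the fixture's +y (the hook): starts near 0, stop at 0.022, where its plate reaches 17 mm under the lip. Friction about 1.2 N; stays where left. Slid while the bolt is out, it would land on top of the hook.
- keeper_grip (a point): Grip point in the middle of the red keeper's fin, 10.5 mm below its outer end; fin 20 mm thick along y, 28 mm wide, 45 mm tall along the bolt axis. 90 mm above the mouth with the bolt out, 45 mm fully in. Frame: z outward along the bolt axis, y the slide direction. Under the fin is a plate 26 x 6 mm, reaching 40 mm to +y and 30 mm to -y of the fin's middle.
- bolt_nose (a point): Centre of the end of the bolt's nose (16 mm round steel) below the housing; fully in, it stands about 15 mm above the lying stone, some 13 mm inside its near edge.
- chisel_far: Bystander: steel chisel 150 x 14 mm lying on the fixture's base plate behind the bed. Origin under its middle.
- chisel_near: Bystander: steel chisel 180 x 16 mm lying on the table. Origin under its middle.
- mallet: Bystander: round wooden mallet standing on its head, 104 mm wide, 225 mm high. Origin under its head.
- hammer: Bystander: club hammer lying down, 250 mm long, 40 mm high. Origin under its middle.
- offcut: Bystander: grey stone offcut 110 x 80 x 70 mm. Origin under its middle.
- brush: Bystander: bench brush 245 mm long, 36 mm high. Origin under its middle.
- square: Bystander: mason's square, blade 180 mm, stock 120 mm, lying flat. Origin under the blade's middle.
Not all that is in view belongs to the job. Leave any blue, brown or green look-alike of the stone alone.

How it is judged:
By the outcome, as a careful person would: the job done as asked, in the order asked, and still so for the second after the job is handed in, with the robot touching nothing.
It also fails if it takes over 64 s, if anything falls off the work surface, if the arm or the gripper's body presses on something with over 40 N, if the wrist force passes 120 N, or if a joint passes its speed limit or range.

## Robot

A 6-joint arm with a two-finger parallel gripper is mounted at the origin on the work surface. World frame = base frame: x ahead of the robot, y to its left, z up, the work surface at z = 0. Lengths are in m, angles in rad, forces in N, time in s.
With the tool pointing down it reaches from about 0.375 to 0.975 m from the base axis. Payload 3.8 kg.
Tool frame: the origin (TCP) lies midway between the tips of the shut fingers; the grasp point (between the pads) lies 19 mm behind it; z points along the fingers, y is the line along which they close (so a half turn about z gives the same grasp; the last joint's range is limited). The gripper opens to 88 mm and grips with 3 to 60 N. Pads are 18 mm wide; open, the fingers measure 123 mm over their backs; the gripper's body (75 mm by 187 mm) begins 45 mm behind the grasp point.
Start: joints at [1.25, 0.264, 1.604, -0, 1.274, -0.037], TCP at [0.189, 0.648, 0.239] pointing down, gripper open.
Joint ranges: [-2.63, 2.63], [-0.94, 2.18], [0.31, 2.57], [-1.31, 4.45], [0, 2.66], [-2.55, 2.55]. Speed limits (rad/s): [2.57, 2.57, 3.14, 3.14, 3.14, 3.14].

## Interface

Orientations are given as a unit quaternion [w, x, y, z].
In Python, from plant import * gives the robot as it stands.
- The arm moves only by the tool jog_arm, never from a script. Its argument "steps" is a list of rows, each a list of 7 numbers: the shift along the tool's x, y, z in mm, then the turn, a rotation vector about the tool's x, y, z in degrees, then the opening, from 0 (shut) to 1 (fully open). A call has exactly 10 rows; each row shifts and turns the commanded pose from where the row before left it, along the tool's axes as they then stand; what a row does not reach is not made up. A row lasts 1/12 s, in which the tool goes at most 41.7 mm and 7.16 degrees, less where a joint would pass 70% of its speed; a pose out of reach is approached as far as the arm can. A call is refused whole if a number of a shift passes 41.7 or a number of a turn 7.16, either way. A call with a gripper value outside its range is refused whole. The fingers move at their own pace and stop on an object; the grip force is fixed at half the most. Time passes only in rows, so rows that do not move let the fingers close, or fill a call up. It gives the time, the measured TCP pose, the force, the opening and the grip force at its end, in the units of the state.
- sense(): the state, without advancing time (a new reading comes with each control period).
- camera(name): name is "scene" or "top" or "wrist"; returns a dict with "pixels" (400x640x3 uint8, red, green, blue), "range_z" (400x640 float32, m along the optical axis (not along the pixel's ray), 0 where there is no reading), "mtx" (3x3 intrinsics, pixels), "R" (3x3) and "t" (3): a world point X has camera coordinates R X + t. Camera axes: x right, y down, z forward; pixel columns grow to the right and rows downward; lengths in m; the calibration is good to about 2 mm. A picture is of the moment at which its call begins.
- sign_off(): hands the job in; it is judged then, once.
The state is a dict: "t": time; "joint_pos": joint angles; "qd": joint speeds; "effort": joint torques, N m; "tool_pos": TCP position; "ee_rot": TCP orientation; "force": force on the tool from outside, world axes, zero at the start; "wrist_torque": the same for the moment, N m; "finger_gap": opening from 0.0 (shut) to 1.0 (fully open); "finger_force": force on a finger pad.
Only numpy, scipy, OpenCV 4.12 (cv2) and the standard library are available. Lean on these libraries where they do the work, as an engineer would, in place of code of your own. Each camera call takes 0.05 s, during which the arm holds its last target. There are 200 camera calls.

## Working session

There is one attempt and no reset: what is moved stays moved. The work goes in short steps, Python scripts to look and compute and a tool call to move; the robot and the scene stay as the last step left them, time stands still between calls to the robot, and variables do not carry over. Pictures are saved under pics/ and viewed, at most 10 in all, crops included, and the job is handed in when it is done.

Besides the shell and the picture viewer there is one more tool, called by a JSON object that holds its "op" and its "data". jog_arm: Moves the arm, as the interface text tells. Its arguments: {"type":"object","properties":{"steps":{"type":"array"}},"required":["steps"]}

```bash
mkdir -p pics; ls; cat > h.py <<'E'
import numpy as np, cv2
from plant import *
from scipy.spatial.transform import Rotation as Ro
def pts(c):
    h,w=c["range_z"].shape; u,v=np.meshgrid(np.arange(w),np.arange(h))
    z=c["range_z"]; P=np.stack([(u-c["mtx"][0,2])/c["mtx"][0,0]*z,(v-c["mtx"][1,2])/c["mtx"][1,1]*z,z],-1)
    return (P-c["t"])@c["R"]   # R^T (P-t)
def save(c,n): cv2.imwrite("pics/"+n,c["pixels"][:,:,::-1])
E
python3 - <<'E'
from h import *
for n in("scene","top"):
    c=camera(n); np.savez(n+".npz",**c); save(c,n+"0.png"); print(n,c["mtx"].round(1).tolist(),c["R"].round(3).tolist(),c["t"].round(3).tolist())
print(sense())
E
```

```text
pics
scene [[472.0, 0.0, 310.6], [0.0, 472.0, 200.7], [0.0, 0.0, 1.0]] [[-0.046, 0.999, 0.003], [0.861, 0.041, -0.507], [-0.506, -0.02, -0.862]] [0.031, -0.359, 1.858]
top [[516.2, 0.0, 316.6], [0.0, 516.2, 199.7], [0.0, 0.0, 1.0]] [[0.026, -1.0, -0.001], [-0.998, -0.026, -0.063], [0.063, 0.003, -0.998]] [-0.003, 0.526, 1.943]
{'t': 0.1, 'joint_pos': array([ 1.25008838e+00,  2.64696206e-01,  1.60520199e+00, -1.14730156e-05,
        1.27372026e+00, -3.69046542e-02]), 'qd': array([ 0.00022331, -0.00036187, -0.00223933,  0.00040352, -0.00072262,
        0.0010126 ]), 'effort': array([ 4.17184572e-05, -5.03629911e+01, -3.58068430e+01,  7.30535598e-02,
        2.33966875e-02, -7.01961812e-05]), 'tool_pos': array([0.1888146 , 0.64739456, 0.23751927]), 'ee_rot': array([-1.74753155e-04,  1.41424161e-01,  9.89948575e-01, -9.97725712e-04]), 'force': array([-0.51389011, -0.24915815, -0.23648094]), 'wrist_torque': array([ 0.03183353, -0.01505343, -0.02067794]), 'finger_force': 0.0, 'finger_gap': 0.9981428870287259}
```

View pics/scene0.png

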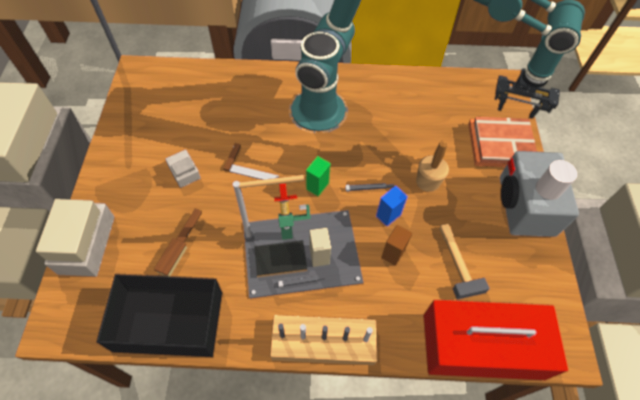

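View pics/top0.png

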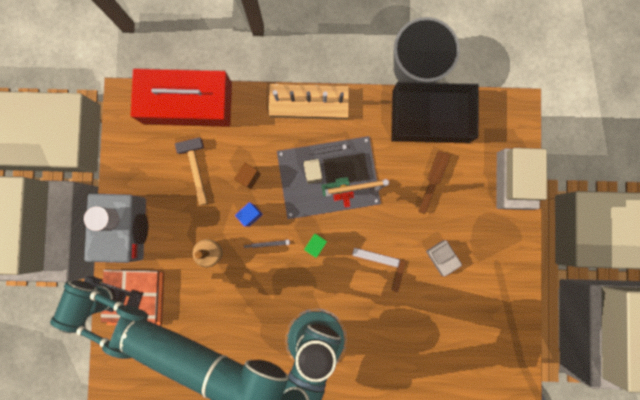

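The scene view shows the buff stone at (320,247), standing on the grey plate; in the top view it is at (313,170). The look-alikes (scene view) are blue (391,205), brown (397,244) and green (317,176). The keeper is red at scene (283,192) and top (343,199), with the wooden bar crossing above it.

```bash
cat > m.py <<'E'
from h import *
for n in("top","scene"):
    c=dict(np.load(n+".npz")); P=pts(c); px=c["pixels"].astype(int); hsv=cv2.cvtColor(c["pixels"],cv2.COLOR_RGB2HSV)
    ok=(c["range_z"]>0)
    roi=(abs(P[...,0]-.55)<.3)&(abs(P[...,1])<.3)&ok
    m=roi&(P[...,2]>-.01)&(P[...,2]<.02)&(hsv[...,1]<70)&(hsv[...,2]<150)
    m=cv2.morphologyEx(m.astype(np.uint8),cv2.MORPH_OPEN,np.ones((3,3)))
    nn,l,s,ce=cv2.connectedComponentsWithStats(m); k=1+s[1:,4].argmax(); q=P[l==k]
    r=cv2.minAreaRect((q[:,:2]*1000).astype(np.float32)); print(n,"plate",r,np.median(q[:,2]), len(q))
    print(cv2.boxPoints(r).round(1).tolist())
    hull=cv2.convexHull((q[:,:2]*1000).astype(np.float32))
    b=roi&(P[...,2]>.02)&(P[...,2]<.032)&(hsv[...,2]<70)
    nn,l,s,ce=cv2.connectedComponentsWithStats(b.astype(np.uint8)); k=1+s[1:,4].argmax(); q=P[l==k]
    print("bed",cv2.minAreaRect((q[:,:2]*1000).astype(np.float32)),np.median(q[:,2]),len(q))
    st=roi&(P[...,2]>.122)&(P[...,2]<.144)
    nn,l,s,ce=cv2.connectedComponentsWithStats(st.astype(np.uint8))
    for k in range(1,nn):
        if s[k,4]>40:
            q=P[l==k]; print("z~133",s[k],cv2.minAreaRect((q[:,:2]*1000).astype(np.float32)),np.median(q[:,2]),c["pixels"][l==k].mean(0).round())
    rd=roi&(px[...,0]>120)&(px[...,1]<60)&(px[...,2]<60)
    q=P[rd]; print("red",len(q),np.percentile(q,[2,50,98],axis=0).round(3).tolist())
E
python3 m.py
```

```text
top plate ((614.824462890625, -31.414199829101562), (260.6884765625, 357.0876159667969), 10.74275016784668) 0.008512668399155328 3310
[[453.5, 119.69999694824219], [520.0, -231.10000610351562], [776.2000122070312, -182.5], [709.5999755859375, 168.3000030517578]]
bed ((645.6658935546875, -95.78143310546875), (97.96888732910156, 160.06484985351562), 9.932129859924316) 0.02625025925318613 736
z~133 [304 159  18  22 301] ((627.1763916015625, 28.945709228515625), (73.25127410888672, 55.24560546875), 11.476455688476562) 0.13398123029619 [209. 191. 154.]
z~133 [237 163  20  24 218] ((604.1680908203125, 269.4830017089844), (53.480674743652344, 70.9679183959961), 61.95280075073242) 0.1263724917171484 [146.  85.  39.]
z~133 [235 203  25  23 244] ((462.6784362792969, 259.31805419921875), (54.84095001220703, 71.95536804199219), 43.19699478149414) 0.12680167473040077 [ 63. 103. 208.]
z~133 [304 233  23  25 231] ((357.29754638671875, 12.537208557128906), (54.32257080078125, 70.14273834228516), 57.857269287109375) 0.12682564471485225 [ 65. 174.  67.]
red 160 [[0.495, -0.114, 0.199], [0.526, -0.086,
[... 508 characters left out ...]
984863281, 8.981258392333984), (56.27467346191406, 71.48802185058594), 58.104103088378906) 0.12571690414346662 [ 36. 190.  72.]
z~133 [381 186  26  23 278] ((463.1885070800781, 255.4085693359375), (54.81298065185547, 72.20244598388672), 43.53236389160156) 0.1257108807852794 [ 46. 113. 222.]
z~133 [386 225  25  26 310] ((605.0264892578125, 266.4390869140625), (54.23298645019531, 73.97792053222656), 61.165016174316406) 0.1254493986350529 [157.  92.  42.]
z~133 [310 228  21  25 419] ((627.4596557617188, 25.723934173583984), (75.62545776367188, 55.82955551147461), 10.359894752502441) 0.1331665462227272 [216. 203. 164.]
red 145 [[0.511, -0.11, 0.203], [0.53, -0.089, 0.221], [0.544, -0.054, 0.25]]
```

```bash
python3 - <<'E'
from h import *
a=np.load("scene.npz")["pixels"][160:310,200:430,::-1]; b=np.load("top.npz")["pixels"][120:240,220:400,::-1]
cv2.imwrite("pics/crops.png",cv2.vconcat([cv2.resize(a,(460,300),interpolation=2),cv2.resize(b,(460,300),interpolation=2)]))
E
```

```text
(no output)
```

View pics/crops.png

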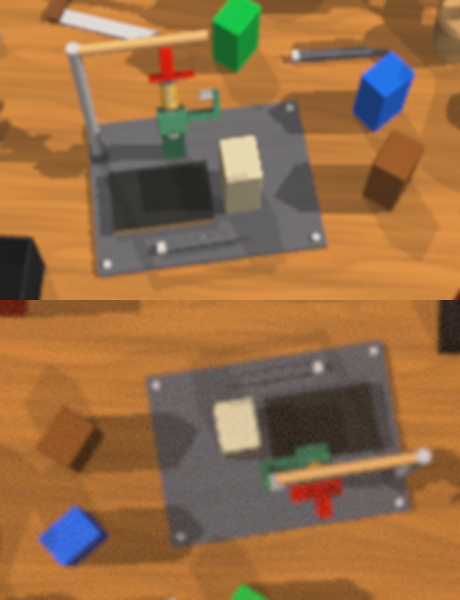

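The crop confirms the target. The only buff block (scene (320,247), top (313,170)) stands on the fixture beside the black bed. The blue, brown and green blocks stand off the fixture. Heights (8, 26 and 133 mm) and sizes agree.

```bash
cat >> h.py <<'E'
YAW=np.radians(10.65); O=np.array([610.3,-23.1,0.])
F=Ro.from_euler('z',YAW).as_matrix()
def w2f(p): return (np.asarray(p)*1000-O)@F      # m world -> mm fixture
def f2w(p): return F@np.asarray(p,float)+O       # mm
def tool(zf,yf):                                  # fixture-frame tool z and y -> world R
    z=np.array(zf,float);z/=np.linalg.norm(z);y=np.array(yf,float);return F@np.stack([np.cross(y,z),y,z],1)
def quat(q): return Ro.from_quat(np.roll(q,-1)).as_matrix()
def plan(p0,R0,p1,R1,n):   # straight world line, constant-axis turn, n equal rows
    rv=Ro.from_matrix(R0.T@R1).as_rotvec()/n; R=R0.copy(); d=(p1-p0)/n
    for i in range(n):
        print(np.round(R.T@d,1).tolist(),np.round(np.degrees(rv),2).tolist()); R=R@Ro.from_rotvec(rv).as_matrix()
def rep():
    s=sense(); p=w2f(s["tool_pos"]); R=F.T@quat(s["ee_rot"])
    print("t",round(s["t"],2),"fix",p.round(1),"z",R[:,2].round(3),"y",R[:,1].round(3),"F",(F.T@s["force"]).round(1),"gap",round(s["finger_gap"],3),"q",s["joint_pos"].round(2))
T30=tool([0,-.5,-.866],[1,0,0]); T45=tool([0,-1,-1],[1,0,0]); TK=tool([.643,0,-.766],[0,1,0]); TK2=tool([.643,0,-.766],[0,-1,0])
E
python3 - <<'E'
from h import *
ax=np.array([-.643,0,.766]); px_=np.array([.766,0,.643])
for n in("top","scene"):
    c=dict(np.load(n+".npz")); P=pts(c); p=c["pixels"].astype(int)
    rd=(p[...,0]>110)&(p[...,1]<70)&(p[...,2]<70)&(abs(P[...,0]-.52)<.06)&(abs(P[...,1]+.09)<.08)
    q=w2f(P[rd])-[-56,-50,164.5]; a=q@ax; b=q@px_; 
    print(n,"along",np.percentile(a,[2,50,98]).round(),"across",np.percentile(b,[2,98]).round())
    for lo,hi in((45,58),(60,72),(72,84),(84,96),(96,110)):
        k=(a>lo)&(a<hi); 
        if k.sum()>3: print(lo,hi,k.sum(),"y",np.percentile(q[k,1],[3,50,97]).round(1))
rep(); s=sense(); p0=s["tool_pos"]*1000; R0=quat(s["ee_rot"])
p0=p0+[0,0,80]; print(np.linalg.norm(f2w([36,115,200])-p0))
plan(p0,R0,f2w([36,115,200]),T30,18)
E
```

```text
top along [ -3.  60. 103.] across [-47.  19.]
45 58 80 y [-25.8  15.8  40.2]
60 72 23 y [-19.6   5.7  33.4]
72 84 12 y [-4.6  5.1 12.3]
84 96 23 y [-5.3  2.2 12.8]
96 110 32 y [-5.2  3.5 12.2]
scene along [ 51.  62. 100.] across [-7. 19.]
45 58 75 y [-24.4   7.5  37.4]
60 72 26 y [-8.9  0.1  9.3]
72 84 25 y [-7.9  0.6 10.3]
84 96 26 y [-8.8 -0.1  8.5]
96 110 13 y [-7.3  0.7  9.3]
t 0.1 fix [-290.3  736.8  237.5] z [-0.001 -0.002 -1.   ] y [ 0.453  0.892 -0.002] F [-0.6 -0.1 -0.2] gap 0.998 q [ 1.25  0.26  1.61 -0.    1.27 -0.04]
712.0211284377883
[-31.8, -22.6, 6.6] [0.91, -1.49, 3.42]
[-32.9, -20.5, 7.8] [0.91, -1.49, 3.42]
[-33.9, -18.4, 8.9] [0.91, -1.49, 3.42]
[-34.6, -16.2, 10.1] [0.91, -1.49, 3.42]
[-35.3, -14.0, 11.3] [0.91, -1.49, 3.42]
[-35.7, -11.6, 12.4] [0.91, -1.49, 3.42]
[-36.0, -9.3, 13.5] [0.91, -1.49, 3.42]
[-36.1, -6.9, 14.5] [0.91, -1.49, 3.42]
[-36.1, -4.5, 15.6] [0.91, -1.49, 3.42]
[-35.9, -2.1, 16.6] [0.91, -1.49, 3.42]
[-35.5, 0.3, 17.5] [0.91, -1.49, 3.42]
[-34.9, 2.7, 18.4] [0.91, -1.49, 3.42]
[-34.2, 5.0, 19.2] [0.91, -1.49, 3.42]
[-33.3, 7.4, 20.0] [0.91, -1.49, 3.42]
[-32.3, 9.6, 20.7] [0.91, -1.49, 3.42]
[-31.1, 11.9, 21.4] [0.91, -1.49, 3.42]
[-29.7, 14.0, 22.0] [0.91, -1.49, 3.42]
[-28.3, 16.1, 22.5] [0.91, -1.49, 3.42]
```

{"op": "jog_arm", "data": {"steps": [[0,0,-27,0,0,0,0.1],[0,0,-27,0,0,0,0.1],[0,0,-26,0,0,0,0.1],[-32,-22.5,6.5,0.9,-1.5,3.4,0.1],[-33,-20.5,8,0.9,-1.5,3.4,0.1],[-34,-18.5,9,0.9,-1.5,3.4,0.1],[-34.5,-16,10,0.9,-1.5,3.4,0.1],[-35.5,-14,11.5,0.9,-1.5,3.4,0.1],[-35.5,-11.5,12.5,0.9,-1.5,3.4,0.1],[-36,-9.5,13.5,0.9,-1.5,3.4,0.1]]}}

```text
t: 0.93
tool_pos: [0.3597, 0.4323, 0.2715]
ee_rot: [0.083, 0.342, 0.933, -0.068]
force: [1.0, -0.5, 0.7]
finger_gap: 0.268
finger_force: 0.0
```

{"op": "jog_arm", "data": {"steps": [[-36,-7,14.5,0.9,-1.5,3.4,0.1],[-36,-4.5,15.5,0.9,-1.5,3.4,0.1],[-36,-2,16.5,0.9,-1.5,3.4,0.1],[-35.5,0.5,17.5,0.9,-1.5,3.4,0.1],[-35,2.5,18.5,0.9,-1.5,3.4,0.1],[-34,5,19,0.9,-1.5,3.4,0.1],[-33.5,7.5,20,0.9,-1.5,3.4,0.1],[-32.5,9.5,20.5,0.9,-1.5,3.4,0.1],[-31,12,21.5,0.9,-1.5,3.4,0.1],[-20,10,15,0.9,-1.5,3.4,0.1]]}}

```text
t: 1.77
tool_pos: [0.5964, 0.1365, 0.2084]
ee_rot: [0.191, 0.594, 0.766, -0.156]
force: [-0.5, 0.7, -0.0]
finger_gap: 0.104
finger_force: 0.0
```

```bash
python3 - <<'E'
from h import *
rep(); s=sense(); plan(s["tool_pos"]*1000,quat(s["ee_rot"]),f2w([36,115,90]),T30,6)
R=T30.T@F
print("fix -y in T30:",(R@[0,-1,0]).round(3),"fix -z:",(R@[0,0,-1]).round(3))
E
```

```text
t 1.77 fix [ 15.9 159.4 208.4] z [ 0.019 -0.478 -0.878] y [ 0.998  0.063 -0.012] F [-0.4  0.7 -0. ] gap 0.104 q [ 0.45  0.24  1.77 -0.51  1.29  0.38]
[2.7, 3.1, 20.9] [0.19, -0.23, 0.58]
[2.9, 3.2, 20.9] [0.19, -0.23, 0.58]
[3.0, 3.2, 20.9] [0.19, -0.23, 0.58]
[3.1, 3.2, 20.9] [0.19, -0.23, 0.58]
[3.2, 3.3, 20.8] [0.19, -0.23, 0.58]
[3.3, 3.3, 20.8] [0.19, -0.23, 0.58]
fix -y in T30: [-0.866  0.     0.5  ] fix -z: [0.5   0.    0.866]
```

{"op": "jog_arm", "data": {"steps": [[2.5,0,15,0.2,-0.2,0.6,0.1],[2.5,0,15,0.2,-0.2,0.6,0.1],[2.5,0,15,0.2,-0.2,0.6,0.1],[2.5,0,15,0,0,0,0.1],[2.5,0,15,0,0,0,0.1],[0,0,0,0,0,0,0.1],[0,0,0,0,0,0,0.1],[0,0,0,0,0,0,0.1],[0,0,0,0,0,0,0.1],[0,0,0,0,0,0,0.1]]}}

```text
t: 2.6
tool_pos: [0.6013, 0.1158, 0.1388]
ee_rot: [0.195, 0.604, 0.756, -0.158]
force: [-0.0, -1.1, 0.6]
finger_gap: 0.097
finger_force: 0.0
```

```bash
python3 - <<'E'
from h import *
rep(); s=sense(); plan(s["tool_pos"]*1000,quat(s["ee_rot"]),f2w([36,112,36]),T30,5)
E
```

```text
t 2.6 fix [ 16.8 138.2 138.8] z [ 0.014 -0.485 -0.874] y [ 0.999  0.036 -0.004] F [-0.2 -1.1  0.6] gap 0.097 q [ 0.42  0.3   1.83 -0.54  1.17  0.45]
[5.3, 3.7, 20.6] [0.16, -0.19, 0.38]
[5.4, 3.7, 20.5] [0.16, -0.19, 0.38]
[5.5, 3.8, 20.5] [0.16, -0.19, 0.38]
[5.6, 3.8, 20.5] [0.16, -0.19, 0.38]
[5.7, 3.8, 20.5] [0.16, -0.19, 0.38]
```

{"op": "jog_arm", "data": {"steps": [[5.5,4,20.5,0.2,-0.2,0.4,0.1],[5.5,4,20.5,0.2,-0.2,0.4,0.1],[5.5,4,20.5,0.2,-0.2,0.4,0.1],[5.5,4,20.5,0.2,-0.2,0.4,0.1],[5.5,4,20.5,0,0,0.4,0.1],[0,0,0,0,0,0,0.1],[-7,0,4,0,0,0,0.1],[-7,0,4,0,0,0,0.1],[0,0,0,0,0,0,0.1],[0,0,0,0,0,0,0.1]]}}

```text
t: 3.43
tool_pos: [0.6292, 0.0769, 0.0367]
ee_rot: [0.199, 0.618, 0.743, -0.164]
force: [-0.3, 0.7, -0.6]
finger_gap: 0.099
finger_force: 0.0
```

```bash
python3 - <<'E'
from h import *
rep()
E
```

```text
t 3.43 fix [37.  94.8 36.7] z [ 0.    -0.498 -0.867] y [ 1.    -0.003  0.002] F [-0.1  0.8 -0.6] gap 0.099 q [ 0.35  0.46  1.85 -0.61  1.02  0.54]
```

{"op": "jog_arm", "data": {"steps": [[-3.5,0,2,0,0,0,0.1],[-3.5,0,2,0,0,0,0.1],[-3.5,0,2,0,0,0,0.1],[-3.5,0,2,0,0,0,0.1],[-3.5,0,2,0,0,0,0.1],[-3.5,0,2,0,0,0,0.1],[-3.5,0,2,0,0,0,0.1],[-1.7,0,1,0,0,0,0.1],[0,0,0,0,0,0,0.1],[0,0,0,0,0,0,0.1]]}}

```text
t: 4.27
tool_pos: [0.6343, 0.0481, 0.0353]
ee_rot: [0.198, 0.618, 0.743, -0.164]
force: [0.7, 5.5, 2.0]
finger_gap: 0.098
finger_force: 2.3
```

```bash
cat > st.py <<'E'
from h import *
rep()
for n in("top","scene"):
    c=camera(n); P=pts(c); Q=w2f(P)
    hsv=cv2.cvtColor(c["pixels"],cv2.COLOR_RGB2HSV).astype(int)
    m=(abs(Q[...,0]-26)<70)&(Q[...,1]>-140)&(Q[...,1]<110)&(Q[...,2]>40)&(Q[...,2]<145)&(hsv[...,0]>15)&(hsv[...,0]<35)&(hsv[...,1]>25)&(hsv[...,1]<120)
    q=Q[m]; top=np.percentile(q[:,2],85); k=abs(q[:,2]-top)<6
    print(n,m.sum(),"top z",top.round(1),cv2.minAreaRect(q[k][:,:2].astype(np.float32)))
E
python3 st.py
```

```text
t 4.27 fix [36.7 65.5 35.3] z [-0.    -0.497 -0.868] y [ 1.    -0.002  0.001] F [1.7 5.2 2. ] gap 0.098 q [ 0.3   0.45  1.86 -0.63  1.    0.51]
top 406 top z 137.4 ((21.65192413330078, 54.999786376953125), (102.4356460571289, 77.50865173339844), 87.99134063720703)
scene 696 top z 135.0 ((26.985610961914062, 47.478233337402344), (94.46200561523438, 73.42670440673828), 85.33600616455078)
```

{"op": "jog_arm", "data": {"steps": [[-1.7,0,1,0,0,0,0.1],[-1.7,0,1,0,0,0,0.1],[-1.3,0,0.8,0,0,0,0.1],[0,0,0,0,0,0,0.1],[0,0,0,0,0,0,0.1],[0,0,0,0,0,0,0.1],[0,0,0,0,0,0,0.1],[0,0,0,0,0,0,0.1],[0,0,0,0,0,0,0.1],[0,0,0,0,0,0,0.1]]}}

```text
t: 5.2
tool_pos: [0.6342, 0.0462, 0.0352]
ee_rot: [0.197, 0.618, 0.743, -0.163]
force: [-7.9, 18.4, 9.4]
finger_gap: 0.102
finger_force: 9.8
```

```bash
sed -i 's/k=abs(q\[:,2\]-top)<6/top=np.median(q[q[:,2]>126][:,2]) if top>120 else top; k=abs(q[:,2]-top)<3/' st.py; python3 st.py
```

```text
t 5.2 fix [36.3 63.6 35.2] z [-0.    -0.494 -0.87 ] y [ 1.    -0.003  0.001] F [-4.4 19.5  9.4] gap 0.102 q [ 0.3   0.45  1.86 -0.62  0.99  0.51]
top 396 top z 133.8 ((29.049327850341797, 55.754085540771484), (111.93116760253906, 74.8202133178711), 83.67798614501953)
scene 707 top z 133.0 ((28.71664047241211, 53.46471405029297), (116.29811096191406, 78.2899169921875), 79.79069519042969)
```

```bash
python3 - <<'E'
from h import *
plan(f2w([36.3,75.6,35.2]),T30,f2w([36,74,102]),T45,5)
R=T45.T@F
print("fix -y in T45:",(R@[0,-1,0]).round(3))
E
```

```text
[-7.0, -0.1, -11.4] [0.0, -3.0, -0.0]
[-7.5, -0.1, -11.0] [0.0, -3.0, -0.0]
[-8.1, -0.1, -10.6] [0.0, -3.0, -0.0]
[-8.7, -0.1, -10.2] [0.0, -3.0, -0.0]
[-9.2, -0.1, -9.7] [0.0, -3.0, -0.0]
fix -y in T45: [-0.707  0.     0.707]
```

{"op": "jog_arm", "data": {"steps": [[6,0,-3.5,0,0,0,0.1],[6,0,-3.5,0,0,0,0.1],[-7,0,-11.5,0,-3,0,0.1],[-7.5,0,-11,0,-3,0,0.1],[-8,0,-10.5,0,-3,0,0.1],[-8.5,0,-10,0,-3,0,0.1],[-9,0,-9.5,0,-3,0,0.1],[0,0,0,0,0,0,0.1],[0,0,0,0,0,0,0.1],[0,0,0,0,0,0,0.1]]}}

```text
t: 6.13
tool_pos: [0.632, 0.0535, 0.1001]
ee_rot: [0.292, 0.591, 0.711, -0.245]
force: [0.1, -0.6, -0.6]
finger_gap: 0.104
finger_force: 0.0
```

```bash
python3 -c "
from h import *
rep(); c=camera('scene'); cv2.imwrite('pics/a1.png',cv2.resize(c['pixels'][140:320,200:470,::-1],(780,520),interpolation=2))"
```

```text
t 6.13 fix [ 35.5  71.3 100.1] z [-0.004 -0.705 -0.709] y [ 1.    -0.003 -0.002] F [-0.  -0.7 -0.6] gap 0.104 q [ 0.42  0.46  1.82 -0.81  1.23  0.67]
```

View pics/a1.png

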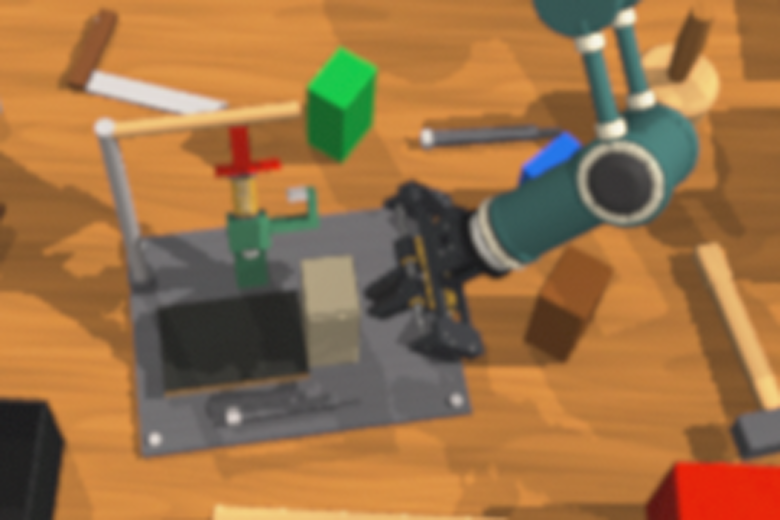

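The stone at crop (330,310) now stands against the step. The gripper is at its +y side, high up and clear of the hook post at (312,205).

{"op": "jog_arm", "data": {"steps": [[-3,0,3,0,0,0,0.1],[-3,0,3,0,0,0,0.1],[-2.5,0,2.5,0,0,0,0.1],[-2.5,0,2.5,0,0,0,0.1],[-2.5,0,2.5,0,0,0,0.1],[-2.5,0,2.5,0,0,0,0.1],[-2.5,0,2.5,0,0,0,0.1],[-2.5,0,2.5,0,0,0,0.1],[-2.5,0,2.5,0,0,0,0.1],[-2.5,0,2.5,0,0,0,0.1]]}}

```text
t: 7.02
tool_pos: [0.6393, 0.0173, 0.1011]
ee_rot: [0.293, 0.591, 0.711, -0.244]
force: [-0.1, 2.4, 1.7]
finger_gap: 0.099
finger_force: 1.3
```

```bash
python3 -c "
from h import *
rep()"
```

```text
t 7.02 fix [ 36.   34.4 101.1] z [-0.002 -0.706 -0.708] y [ 1.    -0.003 -0.001] F [0.3 2.4 1.7] gap 0.099 q [ 0.36  0.44  1.84 -0.84  1.19  0.64]
```

{"op": "jog_arm", "data": {"steps": [[-1.5,0,1.5,0,0,0,0.1],[-1.5,0,1.5,0,0,0,0.1],[-1.5,0,1.5,0,0,0,0.1],[-1.5,0,1.5,0,0,0,0.1],[-1.5,0,1.5,0,0,0,0.1],[-1.5,0,1.5,0,0,0,0.1],[-1.5,0,1.5,0,0,0,0.1],[-1,0,1,0,0,0,0.1],[-1,0,1,0,0,0,0.1],[-1,0,1,0,0,0,0.1]]}}

```text
t: 7.85
tool_pos: [0.6425, -0.0011, 0.1007]
ee_rot: [0.293, 0.591, 0.711, -0.245]
force: [-0.2, 0.7, 0.4]
finger_gap: 0.098
finger_force: 0.0
```

```bash
python3 -c "
from h import *
rep(); c=camera('scene'); cv2.imwrite('pics/a2.png',cv2.resize(c['pixels'][160:310,230:420,::-1],(760,600),interpolation=2))"
```

```text
t 7.85 fix [ 35.7  15.7 100.7] z [-0.003 -0.706 -0.709] y [ 1.    -0.003 -0.001] F [-0.   0.7  0.4] gap 0.098 q [ 0.34  0.44  1.85 -0.86  1.18  0.63]
```

View pics/a2.png

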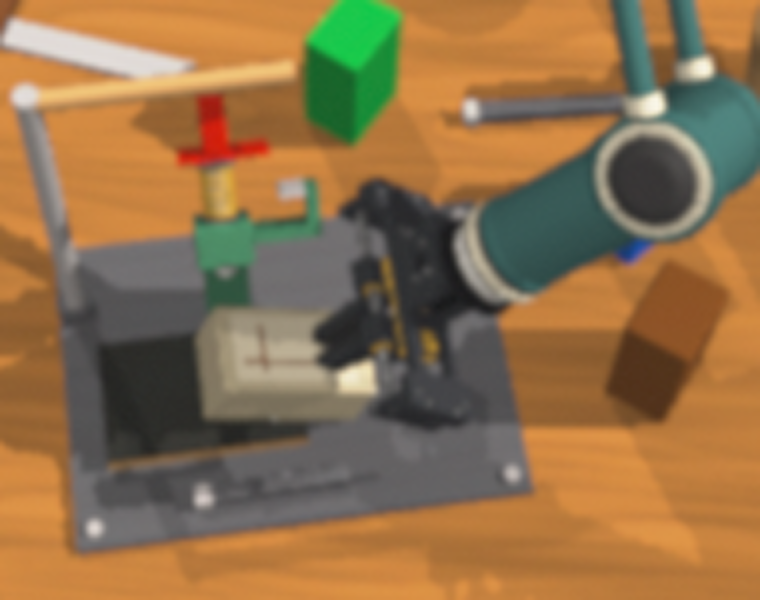

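The stone lies flat on the bed at crop (290,365), about square, with an overhang at its +y end. I'll retract, then measure it.

{"op": "jog_arm", "data": {"steps": [[0,0,-10,0,0,0,0.1],[0,0,-20,0,0,0,0.1],[0,0,-25,0,0,0,0.1],[0,0,-25,0,0,0,0.3],[0,0,-25,0,0,0,0.6],[0,0,-25,0,0,0,0.6],[0,0,-20,0,0,0,0.6],[0,0,0,0,0,0,0.6],[0,0,0,0,0,0,0.6],[0,0,0,0,0,0,0.6]]}}

```text
t: 8.73
tool_pos: [0.623, 0.1029, 0.2065]
ee_rot: [0.293, 0.591, 0.711, -0.245]
force: [0.5, 0.4, -0.6]
finger_gap: 0.592
finger_force: 0.0
```

```bash
cat > st2.py <<'E'
from h import *
rep()
for n in("top","scene"):
    c=camera(n); Q=w2f(pts(c)); np.savez(n+"2.npz",**c)
    m=(Q[...,0]>-25)&(Q[...,0]<90)&(Q[...,1]>-140)&(Q[...,1]<70)&(abs(Q[...,2]-81)<7)
    m=cv2.morphologyEx(m.astype(np.uint8),cv2.MORPH_OPEN,np.ones((3,3)))
    nn,l,s,ce=cv2.connectedComponentsWithStats(m); k=1+s[1:,4].argmax(); q=Q[l==k]
    print(n,len(q),"z",np.percentile(q[:,2],[5,50,95]).round(1),cv2.minAreaRect(q[:,:2].astype(np.float32)),np.percentile(q[:,:2],[1,99],axis=0).round(1))
E
python3 st2.py; python3 - <<'E'
from h import *
s=sense(); plan(s["tool_pos"]*1000,quat(s["ee_rot"]),f2w([-190,130,330]),TK2,18)
R=TK2.T@F; print((R@[0,-1,0]).round(2))
E
```

```text
t 8.73 fix [ 35.8 121.5 206.5] z [-0.003 -0.706 -0.709] y [ 1.    -0.002 -0.002] F [ 0.6  0.3 -0.6] gap 0.592 q [ 0.49  0.36  1.73 -0.75  1.4   0.58]
top 178 z [75.4 81.6 87. ] ((32.45076370239258, -35.98461151123047), (51.2036018371582, 84.57393646240234), 0.38381657004356384) [[  7.5 -77.2]
 [ 58.    5.2]]
scene 808 z [76.8 81.5 86.2] ((22.891830444335938, -20.60973358154297), (124.77545928955078, 76.1261978149414), 89.96977233886719) [[-12.2 -81.9]
 [ 58.9  40.3]]
[-4.5, -12.5, -5.2] [0.22, 3.65, 5.38]
[-5.3, -12.1, -5.5] [0.22, 3.65, 5.38]
[-6.1, -11.6, -5.8] [0.22, 3.65, 5.38]
[-6.8, -11.0, -6.1] [0.22, 3.65, 5.38]
[-7.4, -10.4, -6.6] [0.22, 3.65, 5.38]
[-7.9, -9.7, -7.0] [0.22, 3.65, 5.38]
[-8.3, -8.9, -7.5] [0.22, 3.65, 5.38]
[-8.6, -8.2, -8.0] [0.22, 3.65, 5.38]
[-8.8, -7.4, -8.5] [0.22, 3.65, 5.38]
[-8.9, -6.6, -9.0] [0.22, 3.65, 5.38]
[-8.9, -5.8, -9.6] [0.22, 3.65, 5.38]
[-8.8, -5.0, -10.1] [0.22, 3.65, 5.38]
[-8.5, -4.2, -10.7] [0.22, 3.65, 5.38]
[-8.2, -3.5, -11.2] [0.22, 3.65, 5.38]
[-7.8, -2.8, -11.7] [0.22, 3.65, 5.38]
[-7.2, -2.1, -12.2] [0.22, 3.65, 5.38]
[-6.6, -1.5, -12.6] [0.22, 3.65, 5.38]
[-5.9, -1.0, -13.0] [0.22, 3.65, 5.38]
[ 0.  1. -0.]
```

{"op": "jog_arm", "data": {"steps": [[-4.5,-12.5,-5,0.2,3.65,5.4,0.6],[-5.5,-12,-5.5,0.2,3.65,5.4,0.6],[-6,-11.5,-6,0.2,3.65,5.4,0.6],[-7,-11,-6,0.2,3.65,5.4,0.6],[-7.5,-10.5,-6.5,0.2,3.65,5.4,0.6],[-8,-9.5,-7,0.2,3.65,5.4,0.6],[-8.5,-9,-7.5,0.2,3.65,5.4,0.6],[-8.5,-8,-8,0.2,3.65,5.4,0.6],[-9,-7.5,-8.5,0.2,3.65,5.4,0.6],[-9,-6.5,-9,0.2,3.65,5.4,0.6]]}}

```text
t: 9.67
tool_pos: [0.4983, 0.0829, 0.2752]
ee_rot: [0.131, 0.895, 0.417, 0.092]
force: [-0.2, -0.5, 0.4]
finger_gap: 0.601
finger_force: 0.0
```

{"op": "jog_arm", "data": {"steps": [[-9,-6,-9.5,0.2,3.65,5.4,0.6],[-9,-5,-10,0.2,3.65,5.4,0.6],[-8.5,-4,-10.5,0.2,3.65,5.4,0.6],[-8,-3.5,-11,0.2,3.65,5.4,0.6],[-8,-3,-11.5,0.2,3.65,5.4,0.6],[-7,-2,-12,0.2,3.65,5.4,0.6],[-6.5,-1.5,-12.5,0.2,3.65,5.4,0.6],[-6,-1,-13,0.2,3.65,5.4,0.6],[0,0,0,0,0,0,0.6],[0,0,0,0,0,0,0.6]]}}

```text
t: 10.5
tool_pos: [0.3992, 0.0687, 0.3289]
ee_rot: [-0.029, 0.934, 0.085, 0.345]
force: [0.7, -0.1, 0.6]
finger_gap: 0.6
finger_force: 0.0
```

```bash
python3 - <<'E'
from h import *
rep(); s=sense(); plan(s["tool_pos"]*1000,quat(s["ee_rot"]),f2w([-56-.643*195,-48,164.5+.766*195]),TK2,8)
E
```

```text
t 10.5 fix [-190.5  129.2  328.9] z [ 0.649 -0.007 -0.761] y [-0.006 -1.     0.004] F [ 0.7 -0.3  0.6] gap 0.6 q [ 0.03 -0.85  2.42  0.12  0.87  1.37]
[-0.3, 22.1, 2.3] [0.05, -0.06, -0.02]
[-0.3, 22.1, 2.3] [0.05, -0.06, -0.02]
[-0.3, 22.1, 2.3] [0.05, -0.06, -0.02]
[-0.3, 22.1, 2.3] [0.05, -0.06, -0.02]
[-0.3, 22.1, 2.3] [0.05, -0.06, -0.02]
[-0.3, 22.1, 2.2] [0.05, -0.06, -0.02]
[-0.3, 22.1, 2.2] [0.05, -0.06, -0.02]
[-0.3, 22.1, 2.2] [0.05, -0.06, -0.02]
```

{"op": "jog_arm", "data": {"steps": [[0,22,3,0,0,0,0.6],[0,22,3,0,0,0,0.6],[0,22,3,0,0,0,0.6],[0,22,3,0,0,0,0.6],[0,22,3,0,0,0,0.6],[0,22,3,0,0,0,0.6],[0,22,3,0,0,0,0.6],[-1,22,3,0.4,-0.5,0,0.6],[0,0,0,0,0,0,0.6],[0,0,0,0,0,0,0.6]]}}

```text
t: 11.33
tool_pos: [0.4465, -0.102, 0.3093]
ee_rot: [-0.034, 0.937, 0.085, 0.338]
force: [0.1, 0.2, -0.5]
finger_gap: 0.603
finger_force: 0.0
```

```bash
cat > kp.py <<'E'
from h import *
rep(); s=sense(); p=w2f(s["tool_pos"]); ax=np.array([-.643,0,.766]); d=p-[-56,-50,164.5]
print("tcp: out",(d@ax).round(1),"off x",(d@[.766,0,.643]).round(1),"y",d[1].round(1))
def red(c):
    h=c["pixels"].astype(int); return (h[...,0]>90)&(h[...,1]<.45*h[...,0])&(h[...,2]<.45*h[...,0])
for n in("wrist","scene"):
    c=camera(n); Q=w2f(pts(c))-[-56,-50,164.5]; a=Q@ax; b=Q@[.766,0,.643]
    if n=="wrist": save(c,"w%d.png"%round(s["t"]*10))
    m=red(c)&(c["range_z"]>0)&(abs(Q[...,1])<70)&(a>-20)&(a<130)
    if m.sum()<5: print(n,m.sum()); continue
    fin=m&(a>np.percentile(a[m],99)-30)
    print(n,m.sum(),"top",np.percentile(a[m],[97,99]).round(1),"fin y",np.percentile(Q[fin][:,1],[2,50,98]).round(1),"b",np.percentile(b[fin],[2,98]).round(1),"plate y",np.percentile(Q[m][:,1],[1,99]).round(1))
E
python3 kp.py
```

```text
t 11.33 fix [-175.6  -47.3  309.3] z [ 0.639  0.003 -0.769] y [-0.002 -1.    -0.006] F [ 0.1  0.2 -0.5] gap 0.603 q [-0.64 -0.59  2.35  0.61  0.97  0.5 ]
tcp: out 187.8 off x 1.5 y 2.7
wrist 2337 top [102.1 102.4] fin y [-7.8  1.3 10.9] b [-13.7  12.7] plate y [-27.   39.6]
scene 176 top [ 99.6 101.4] fin y [-8.9  0.8 10. ] b [ 4.7 19.1] plate y [-24.6  37.8]
```

{"op": "jog_arm", "data": {"steps": [[-1,1.3,14,0,0,0,0.6],[-1,0,14,0,0,0,0.6],[0,0,14,0,0,0,0.6],[0,0,14,0,0,0,0.6],[0,0,14,0,0,0,0.6],[0,0,14,0,0,0,0.6],[0,0,14,0,0,0,0.6],[0,0,12,0,0,0,0.6],[0,0,0,0,0,0,0.6],[0,0,0,0,0,0,0.6]]}}

```text
t: 12.27
tool_pos: [0.514, -0.0872, 0.2249]
ee_rot: [-0.034, 0.936, 0.088, 0.339]
force: [-0.2, 1.1, 0.6]
finger_gap: 0.6
finger_force: 0.0
```

```bash
python3 kp.py
```

```text
t 12.27 fix [-106.5  -45.2  224.9] z [ 0.641  0.005 -0.767] y [ 0.003 -1.    -0.004] F [0.  1.1 0.6] gap 0.6 q [-0.48 -0.37  2.38  0.7   0.68  0.45]
tcp: out 78.8 off x 0.2 y 4.8
wrist 7259 top [102.  102.2] fin y [-7.9  1.5 10.7] b [-13.  13.] plate y [-26.7  39.2]
scene 173 top [ 99.4 100.2] fin y [-8.9  0.3 10. ] b [ 6.5 19.2] plate y [-24.6  37.4]
```

{"op": "jog_arm", "data": {"steps": [[0,1.7,1,0,0,0,0.6],[0,1.7,1,0,0,0,0.6],[0,0,0,0,0,0,0.6],[0,0,0,0,0,0,0.6],[0,0,0,0,0,0,0.6],[0,0,0,0,0,0,0.6],[0,0,0,0,0,0,0.6],[0,0,0,0,0,0,0.6],[0,0,0,0,0,0,0.6],[0,0,0,0,0,0,0.6]]}}

```text
t: 13.2
tool_pos: [0.5162, -0.0921, 0.2239]
ee_rot: [-0.033, 0.936, 0.086, 0.34]
force: [-0.6, -0.4, 0.2]
finger_gap: 0.602
finger_force: 0.0
```

```bash
python3 kp.py; ls pics
```

```text
t 13.2 fix [-105.3  -50.4  223.9] z [ 0.642  0.002 -0.767] y [-0.    -1.    -0.003] F [-0.7 -0.3  0.2] gap 0.602 q [-0.49 -0.36  2.38  0.7   0.67  0.43]
tcp: out 77.2 off x 0.5 y -0.4
wrist 7211 top [102.  102.3] fin y [-7.9  1.5 10.7] b [-12.7  13.1] plate y [-27.3  38.9]
scene 175 top [ 98.7 100. ] fin y [-8.9  0.6 10. ] b [ 7.3 17.9] plate y [-24.6  37.9]
a1.png
a2.png
crops.png
scene0.png
top0.png
w113.png
w123.png
w132.png
```

{"op": "jog_arm", "data": {"steps": [[0,-1,1.5,0,0,0,0.6],[0,-0.8,1.5,0,0,0,0.6],[0,0,0,0,0,0,0.45],[0,0,0,0,0,0,0.32],[0,0,0,0,0,0,0.28],[0,0,0,0,0,0,0.25],[0,0,0,0,0,0,0.2],[0,0,0,0,0,0,0.15],[0,0,0,0,0,0,0.1],[0,0,0,0,0,0,0.1]]}}

```text
t: 14.13
tool_pos: [0.5178, -0.09, 0.2217]
ee_rot: [-0.033, 0.936, 0.087, 0.34]
force: [-0.2, 1.4, 0.5]
finger_gap: 0.223
finger_force: 30.0
```

```bash
python3 kp.py
```

```text
t 14.13 fix [-103.3  -48.6  221.7] z [ 0.642  0.002 -0.767] y [-0.    -1.    -0.003] F [0.1 1.4 0.5] gap 0.223 q [-0.48 -0.36  2.38  0.71  0.66  0.44]
tcp: out 74.2 off x 0.5 y 1.4
wrist 6729 top [101.9 102.2] fin y [-9.   0.8 10.2] b [-12.5  13.1] plate y [-27.9  39.1]
scene 186 top [ 99.  100.1] fin y [-11.4  -0.   11.3] b [ 7.1 19.5] plate y [-27.5  37.3]
```

{"op": "jog_arm", "data": {"steps": [[0,0,4,0,0,0,0.1],[0,0,4.5,0,0,0,0.1],[0,0,4.5,0,0,0,0.1],[0,0,4.5,0,0,0,0.1],[0,0,4.5,0,0,0,0.1],[0,0,4.5,0,0,0,0.1],[0,0,4.5,0,0,0,0.1],[0,0,4.5,0,0,0,0.1],[0,0,4.5,0,0,0,0.1],[0,0,0,0,0,0,0.1]]}}

```text
t: 15.07
tool_pos: [0.5435, -0.0852, 0.1907]
ee_rot: [-0.033, 0.936, 0.087, 0.34]
force: [-8.7, -0.4, 7.0]
finger_gap: 0.225
finger_force: 30.0
```

```bash
python3 kp.py
```

```text
t 15.07 fix [-77.1 -48.7 190.7] z [ 0.642  0.002 -0.767] y [-0.    -1.    -0.003] F [-8.6  1.2  7. ] gap 0.225 q [-0.44 -0.26  2.38  0.77  0.57  0.38]
tcp: out 33.7 off x 0.7 y 1.3
wrist 6598 top [61.5 61.8] fin y [-9.   0.7 10. ] b [-12.4  13. ] plate y [-28.   38.7]
scene 195 top [61.1 61.6] fin y [-10.9  -0.1  10.7] b [-1.  19.1] plate y [-26.5  34.8]
```

{"op": "jog_arm", "data": {"steps": [[0,0,1.5,0,0,0,0.1],[0,0,1.5,0,0,0,0.1],[0,0,1.5,0,0,0,0.1],[0,0,1,0,0,0,0.1],[0,0,1,0,0,0,0.1],[0,0,0.5,0,0,0,0.1],[0,0,0,0,0,0,0.1],[0,0,0,0,0,0,0.1],[0,0,0,0,0,0,0.1],[0,0,0,0,0,0,0.1]]}}

```text
t: 16.0
tool_pos: [0.5473, -0.0851, 0.1871]
ee_rot: [-0.032, 0.936, 0.087, 0.341]
force: [-30.3, -4.9, 22.3]
finger_gap: 0.224
finger_force: 30.0
```

```bash
python3 kp.py
```

```text
t 16.0 fix [-73.4 -49.3 187.1] z [ 0.643  0.001 -0.766] y [ 0. -1. -0.] F [-30.7   0.8  22.3] gap 0.224 q [-0.43 -0.25  2.38  0.78  0.56  0.37]
tcp: out 28.5 off x 1.2 y 0.7
wrist 6427 top [56.8 57.1] fin y [-9.7 -0.3  9.3] b [-11.5  13.1] plate y [-28.6  38. ]
scene 180 top [55.9 56.9] fin y [-11.6  -0.6  10.3] b [ 0.6 19.2] plate y [-26.6  36.2]
```

{"op": "jog_arm", "data": {"steps": [[0,0,-1,0,0,0,0.1],[0,-2.5,0,0,0,0,0.1],[0,-2.5,0,0,0,0,0.1],[0,-2.5,0,0,0,0,0.1],[0,-2.5,0,0,0,0,0.1],[0,-2.5,0,0,0,0,0.1],[0,-2.5,0,0,0,0,0.1],[0,-2.5,0,0,0,0,0.1],[0,0,0,0,0,0,0.1],[0,0,0,0,0,0,0.1]]}}

```text
t: 16.93
tool_pos: [0.5438, -0.0679, 0.1872]
ee_rot: [-0.032, 0.936, 0.087, 0.34]
force: [-15.1, -3.2, 13.1]
finger_gap: 0.223
finger_force: 30.0
```

```bash
python3 kp.py
```

```text
t 16.93 fix [-73.7 -31.7 187.2] z [ 0.643  0.    -0.766] y [-0.    -1.    -0.001] F [-15.5  -0.3  13.1] gap 0.223 q [-0.39 -0.27  2.39  0.76  0.54  0.43]
tcp: out 28.7 off x 1.0 y 18.3
wrist 5636 top [57.  57.3] fin y [ 7.9 17.3 26.8] b [-11.7  13. ] plate y [-11.3  52. ]
scene 179 top [56.3 56.8] fin y [ 6.1 16.7 27.7] b [-0.  19.1] plate y [-11.7  49. ]
```

Sliding freely at the stop. I'll do the rest of the slide.

{"op": "jog_arm", "data": {"steps": [[0,-2,0,0,0,0,0.1],[0,-2,0,0,0,0,0.1],[0,-1.5,0,0,0,0,0.1],[0,-1,0,0,0,0,0.1],[0,0,0,0,0,0,0.1],[0,0,0,0,0,0,0.1],[0,0,0,0,0,0,0.1],[0,0,0,0,0,0,0.1],[0,0,0,0,0,0,0.1],[0,0,0,0,0,0,0.1]]}}

```text
t: 17.87
tool_pos: [0.5429, -0.0631, 0.1872]
ee_rot: [-0.03, 0.936, 0.086, 0.341]
force: [-14.3, -8.1, 10.1]
finger_gap: 0.225
finger_force: 30.0
```

```bash
python3 kp.py
```

```text
t 17.87 fix [-73.6 -26.9 187.2] z [ 0.643 -0.003 -0.766] y [-0.003 -1.     0.002] F [-15.5  -5.3  10.1] gap 0.225 q [-0.38 -0.28  2.4   0.74  0.53  0.45]
tcp: out 28.7 off x 1.1 y 23.1
wrist 5401 top [56.9 57.2] fin y [12.4 21.8 31.3] b [-11.6  13.1] plate y [-6.7 56.7]
scene 174 top [56.2 57.4] fin y [10.1 20.9 32.8] b [ 1.8 18.4] plate y [-6.2 55.5]
```

{"op": "jog_arm", "data": {"steps": [[0,0.3,-1.5,0,0,0,0.1],[0,0.3,-1.5,0,0,0,0.1],[0,0,-0.5,0,0,0,0.1],[0,0,0,0,0,0,0.1],[0,0,0,0,0,0,0.25],[0,0,0,0,0,0,0.3],[0,0,0,0,0,0,0.36],[0,0,0,0,0,0,0.45],[0,0,0,0,0,0,0.45],[0,0,0,0,0,0,0.45]]}}

```text
t: 18.8
tool_pos: [0.5402, -0.0617, 0.1889]
ee_rot: [-0.033, 0.936, 0.087, 0.34]
force: [0.9, 0.1, -0.4]
finger_gap: 0.444
finger_force: 0.0
```

```bash
python3 kp.py
```

```text
t 18.8 fix [-76.  -25.  188.9] z [ 0.642  0.002 -0.767] y [-0.    -1.    -0.003] F [ 0.9 -0.1 -0.4] gap 0.444 q [-0.38 -0.28  2.4   0.74  0.54  0.45]
tcp: out 31.6 off x 0.4 y 25.0
wrist 6079 top [61.3 61.6] fin y [12.5 21.9 31.2] b [-11.   13.1] plate y [-6.  52.9]
scene 153 top [61. 62.] fin y [12.5 21.4 30.1] b [-5.1 19.1] plate y [-7.  48.3]
```

The bolt has risen about 4 mm and is held (about 0.041), with the keeper at its 22 mm stop. Now I'll retract.

{"op": "jog_arm", "data": {"steps": [[0,0,-6,0,0,0,0.5],[0,0,-12,0,0,0,0.5],[0,0,-15,0,0,0,0.5],[0,0,-15,0,0,0,0.5],[0,0,-15,0,0,0,0.5],[0,0,-15,0,0,0,0.5],[0,0,-15,0,0,0,0.5],[0,0,-12,0,0,0,0.5],[0,0,0,0,0,0,0.5],[0,0,0,0,0,0,0.5]]}}

```text
t: 19.73
tool_pos: [0.4742, -0.0751, 0.2707]
ee_rot: [-0.032, 0.936, 0.086, 0.341]
force: [0.4, -0.1, 0.2]
finger_gap: 0.499
finger_force: 0.0
```

```bash
python3 kp.py; python3 st2.py; python3 -c "
from h import *
c=np.load('scene2.npz')['pixels']; cv2.imwrite('pics/a3.png',cv2.resize(c[160:310,220:420,::-1],(800,600),interpolation=2))"
```

```text
t 19.73 fix [-143.4  -25.9  270.7] z [ 0.643 -0.    -0.765] y [-0.002 -1.    -0.001] F [ 0.4 -0.2  0.2] gap 0.499 q [-0.51 -0.53  2.39  0.61  0.81  0.56]
tcp: out 137.6 off x 1.4 y 24.1
wrist 1146 top [61.6 61.9] fin y [13.  21.7 31. ] b [-13.4  12.4] plate y [-5.9 31.1]
scene 157 top [60.8 61.7] fin y [12.5 21.3 30.2] b [-7.6 20. ] plate y [-6.9 48.3]
t 19.83 fix [-143.5  -25.3  269.1] z [ 0.642  0.002 -0.767] y [-0.001 -1.    -0.003] F [-0.3  0.7 -0.2] gap 0.5 q [-0.51 -0.53  2.39  0.61  0.81  0.56]
top 195 z [75.8 81.6 86.4] ((9.104012489318848, -3.816844940185547), (45.66535949707031, 100.00580596923828), 16.553020477294922) [[-10.  -52.6]
 [ 39.7  42.4]]
scene 842 z [76.7 81.8 85.9] ((23.447498321533203, -21.120357513427734), (124.0888442993164, 75.08602905273438), 89.30193328857422) [[-11.5 -81.9]
 [ 59.4  39.7]]
```

View pics/a3.png

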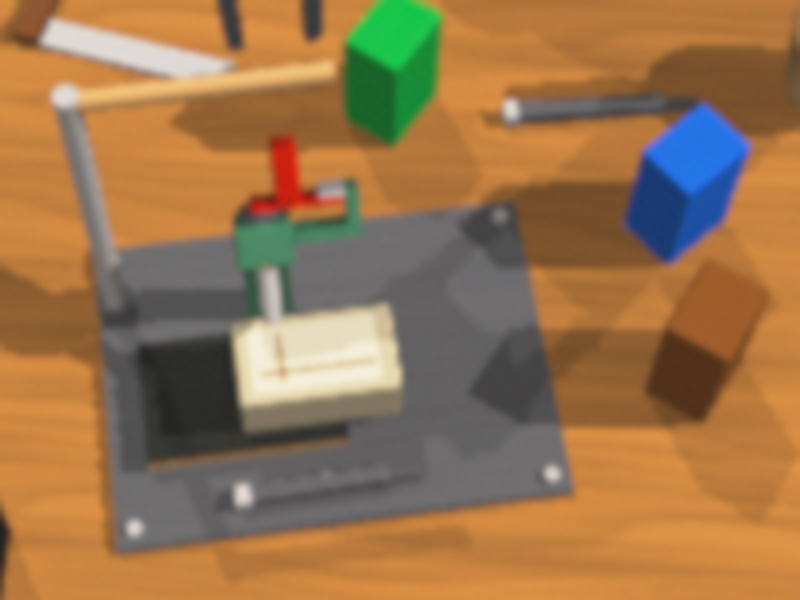

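The stone lies flat and square at crop (318,365). The bolt nose is over its near edge at (272,300), the keeper plate is under the steel lip at (325,195), and nothing else has moved.

```bash
python3 -c "
from plant import *
print(sign_off())"
```

```text
the job is handed in; nothing more can be done
None
```

The job is handed in after about 20 s of robot time: the stone lies flat and square on the rubber bed with about 40 mm overhanging, and the bolt is trapped at about 0.041 m by the keeper under the hook, its nose over the stone.

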